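# Drain the bench slip tank with its T-key

### The job

Drain the slip tank: first slide the white bowl well under the tank's spout; then swing the small cover off the key shaft in the tank's top, take the T-key from the tool block, lower it (do not drop it) down the shaft onto the square stem, and turn it a quarter turn anticlockwise (seen from above) until the cock is fully open. Let go and leave the key standing on the stem so that it can be shut again, and leave everything else on the table where it is.

Things in the scene. Friction and masses are not known exactly. Their poses are not given: they have to be found in the camera images.
- tank: fixed stainless steel slip tank on the table, a closed box 220 mm (its x) by 280 mm (its y), flat deck 167 mm above the table; origin: centre of its underside, on the table; z up. A filling lid (5 mm thick) with a bar handle (top 200 mm above the table, at y = 0) covers the +y part of the deck. The key shaft is at x = 0, y = -85 mm; the brass spout sticks out of the middle of the -y side wall (wall at y = -140 mm). Its yaw differs by up to 0.3 rad between starts
- shaft_mouth (a point): centre of the open top of the key shaft, on the rim of a 54 mm wide, 8 mm high collar on the deck, 175 mm above the table. The shaft is a vertical round hole 36 mm in diameter, 115 mm deep, with the square stem standing in the middle of its floor; axes as the tank's
- stem_top (a point): centre of the top of the cock's square brass stem, 84 mm above the table, 91 mm below the shaft's rim, on the shaft's axis. The stem is 12 mm square and 16 mm tall, its top 4 mm bevelled to 7 mm square. x and y axes are square to its flats and turn with it (parallel to the tank's while the cock is shut)
- cock (a joint): angle of the plug cock's stem: 0 shut (start), grows anticlockwise seen from above to a stop at 1.57 rad, fully open. Stiff (0.22 N m), stays where it is left
- cover (a joint): angle of the small steel swivel cover over the shaft: 0 fully over the shaft, grows anticlockwise seen from above to a stop at 1.9 rad; starts between 0 and 0.3. The shaft is free for the key from about 1.3 rad. It turns easily (0.03 N m) and stays where it is left. The cover is a plate 3 mm thick, its top 179 mm above the table, on a vertical pivot pin in the deck, 36 mm from the shaft's axis towards the tank's +y
- cover_tab (a point): middle of the upright tab of the cover, a steel blade 16 mm long (along the radius from the pivot, the point's y), 3 mm thick (the point's x) that stands 15 mm up from the cover (from 179 to 194 mm above the table), 50 mm from the pivot. With the cover shut it lies on the tank's -y side of the pivot and is pushed towards the tank's +x, round the pivot
- spout_end (a point): centre of the spout's downward mouth (22 mm in diameter), 52 mm above the table, 65 mm out from the tank's -y wall. The spout is a brass pipe of 20 mm diameter (30 mm at the nut near the wall), 66 mm above the table
- key_bar (a point): centre of the T-key's cross bar. The bar is 90 mm long (the key's x), 12 mm wide (y) and 16 mm high (z). The key is dark steel, 168 mm long over all, 0.33 kg; its shank is 12 mm in diameter and runs 160 mm down from here to its foot. It starts standing upright in a 30 mm hole of the tool block, the bar's centre 172 mm above the table, its foot 12 mm above the table
- key_foot (a point): centre of the mouth of the square socket at the key's foot, 160 mm under the bar's centre; the socket is 14 mm square inside, 19 mm square outside, 18 mm deep, its flats parallel to the key's x and y (1 mm clear of the stem all round, so the key turns up to 0.19 rad on the stem before it bears, and must be turned on about that much past the quarter). Fully down on the stem the foot is 66 mm above the table and the bar's centre 226 mm
- tool_block: fixed wooden block on the table, 70 mm (x) by 190 mm (y), 70 mm high, the T-key standing in a hole in its middle (the foot must be lifted 58 mm to be clear); origin: centre of its underside. Four modelling tools stand fixed in it, up to 130 mm high, 50 to 78 mm to either side of the key along the block's y
- bowl_mid (a point): middle of the loose shallow white plastic bowl, 20 mm above the table; the bowl is 160 mm across at the rim, 124 mm at the foot, 40 mm high, wall 4 mm, 0.22 kg. It may be pushed until it touches the tank's side under the spout
- jar_mid (a point): middle of a white glaze jar, 52 mm across, 60 mm high, standing on the tank's lid; bystander
- saucer_mid (a point): middle of a white saucer, 100 mm across, 18 mm high; bystander
- rib_mid (a point): middle of the round part of a flat wooden rib, about 90 mm, 6 mm thick; bystander
- mug_mid (a point): middle of a terracotta mug, 82 mm across, 95 mm high; bystander
- vase_mid (a point): middle of a grey unfired vase, 90 mm across, 120 mm high; bystander
Not all that is in view belongs to the job. Of the things shaped like the part that bears key_bar, the dark steel one is meant.

How it is judged:
By the outcome, as a careful person would: the job done as asked, in the order asked, and still so for the second after the job is handed in, with the robot touching nothing.
It also fails if it takes over 72 s, if anything falls off the work surface, if the arm or the gripper's body presses on something with over 40 N, if the wrist force passes 120 N, or if a joint passes its speed limit or range.

### The arm

A 6-joint arm with a two-finger parallel gripper is mounted at the origin on the work surface. World frame = base frame: x ahead of the robot, y to its left, z up, the work surface at z = 0. Lengths are in m, angles in rad, forces in N, time in s.
With the tool pointing down it reaches from about 0.35 to 0.725 m from the base axis. Payload 6 kg.
Tool frame: the origin (TCP) lies midway between the tips of the shut fingers; the grasp point (between the pads) lies 19 mm behind it; z points along the fingers, y is the line along which they close (so a half turn about z gives the same grasp; the last joint's range is limited). The gripper opens to 85 mm and grips with 20 to 120 N. Pads are 22 mm wide; open, the fingers measure 114 mm over their backs; the gripper's body (76 mm by 85 mm) begins 54 mm behind the grasp point. The pads swing forward as they close: fully open they stand 13 mm farther back than shut.
Start: joints at [-0.78, 0.04, 0.085, 0, -1.615, -0.334], TCP at [0.265, -0.538, 0.231] pointing down, gripper open.
Joint ranges: [-2.56, 2.56], [-1.29, 2.01], [-1.08, 1.49], [-3.29, 1.98], [-2.81, -0.18], [-2.99, 2.99]. Speed limits (rad/s): [2.57, 2.57, 3.01, 3.14, 3.14, 3.14].

### API

Orientations are given as a rotation vector (axis times angle).
In Python, from station import arm gives the robot as it stands.
- The arm moves only by the tool apply_moves, never from a script. Its argument "steps" is a list of rows, each a list of 3 entries, a list of its own where there are three numbers: the shift along the tool's x, y, z in units of 150 mm (1.0 is 150 mm), then the turn, a rotation vector about the tool's x, y, z in units of pi/2 rad (1.0 is pi/2 rad), then the opening, from -1 (shut) to 1 (fully open). In form: [[[x, y, z], [ax, ay, az], claw], ...]. A call has 1 to 5 rows; each row is the pose to reach, as a shift and turn from the pose commanded when the call began, along the tool's axes at that moment; what a row does not reach only later rows make up. A row lasts 1/12 s, in which the tool goes at most 41.7 mm and 7.16 degrees, less where a joint would pass 70% of its speed; a pose out of reach is approached as far as the arm can. A call with a number of a shift or a turn outside -1 to 1 is refused whole. A call with a gripper value outside its range is refused whole. The fingers move at their own pace and stop on an object; "squeeze" is the grip in N (left out, the last holds). Time passes only in rows, so rows that repeat a pose let the fingers close. It gives the time, the measured TCP pose, the force, the opening and the grip force at its end, in the units of the state.
- arm.get_obs(): the state, without advancing time (a new reading comes with each control period).
- arm.camera(name): name is "side" or "top"; returns a dict with "pixels" (384x512x3 uint8, red, green, blue), "K" (3x3 intrinsics, pixels), "eye" and "attitude" of the camera in the world. Camera axes: x right, y down, z forward; pixel columns grow to the right and rows downward; lengths in m; the calibration is good to about 2 mm. A picture is of the moment at which its call begins. There is no depth.
- arm.job_done(): hands the job in; it is judged then, once.
Trained networks look in a picture, given as the dict that the camera call returned (one of the last four; its "shot" number tells which), for a name from the list of things; names that differ only in an ending like _2 or _b are one class to them, and where a whole thing is asked for, a point or a joint stands for the part that bears it (a point fixed in the world has none). Each returns a list of dicts, best first, with "score" (0 to 1); they miss things now and then, are a little off and sometimes report something else, mostly with a low value. They report only what shows in the picture. A call takes as long as a camera call. They do not tell look-alikes from the thing itself.
- arm.spot_in(picture, thing): "centre" ([x, y, z] in m, in world coordinates, good to about 4 mm: the middle of the surface that is visible of it).
- arm.pinpoint(picture, thing): "centre" ([x, y, z] in m, in world coordinates, good to about 4 mm: a listed point, or the origin of a listed thing).
The state is a dict: "time_s": time; "joint_pos": joint angles; "dq": joint speeds; "effort": joint torques, N m; "position": TCP position; "ee_rot": TCP orientation; "wrist_force": force on the tool from outside, world axes, zero at the start; "ft_torque": the same for the moment, N m; "gripper_width": finger opening in m; "grasp_force": force on a finger pad.
Only numpy, scipy, OpenCV 4.12 (cv2) and the standard library are available. Lean on these libraries where they do the work, as an engineer would, in place of code of your own. Each camera call takes 0.05 s, during which the arm holds its last target. There are 200 camera calls.

## Working session

There is one attempt and no reset: what is moved stays moved. The work goes in short steps, Python scripts to look and compute and a tool call to move; the robot and the scene stay as the last step left them, time stands still between calls to the robot, and variables do not carry over. Pictures are saved under pics/ and viewed, at most 10 in all, crops included, and the job is handed in when it is done.

Besides the shell and the picture viewer there is one more tool, called in YAML: its name, and indented under it one key for each argument. apply_moves: Moves the arm, as the interface text tells. Its arguments: {"type":"object","properties":{"steps":{"type":"array","items":{"type":"array"}},"squeeze":{"type":"number"}},"required":["steps"]}

```bash
ls; mkdir -p pics
cat > h.py <<'E'
import numpy as np, cv2
from scipy.spatial.transform import Rotation as R
from station import arm
def save(p,n): cv2.imwrite(f'pics/{n}.png',p['pixels'][:,:,::-1])
def proj(p,X):
    A=np.array(p['attitude']); 
    M=A if A.shape==(3,3) else R.from_rotvec(A).as_matrix()
    c=M.T@(np.array(X)-np.array(p['eye'])); q=np.array(p['K'])@c; return q[:2]/q[2]
def ray(p,u,v,z):
    A=np.array(p['attitude']); M=A if A.shape==(3,3) else R.from_rotvec(A).as_matrix()
    d=M@np.linalg.inv(np.array(p['K']))@np.array([u,v,1.]); e=np.array(p['eye'])
    return e+d*(z-e[2])/d[2]
E
python3 - <<'E'
from h import *
o=arm.get_obs(); print({k:np.round(v,3) for k,v in o.items()})
ps={n:arm.camera(n) for n in('top','side')}
for n,p in ps.items(): save(p,n+'0'); print(n,p['K'],p['eye'],p['attitude'])
for t in ['tank','shaft_mouth','cover_tab','spout_end','key_bar','key_foot','tool_block','bowl_mid','jar_mid','saucer_mid','rib_mid','mug_mid','vase_mid']:
  for n,p in ps.items():
    print(t,n,[(np.round(d['centre'],3).tolist(),round(d['score'],2)) for d in arm.pinpoint(p,t)[:3]])
E
```

```text
pics
{'time_s': np.float64(0.0), 'joint_pos': array([-0.78 ,  0.041,  0.084, -0.   , -1.616, -0.334]), 'dq': array([-0.   ,  0.   , -0.001,  0.001, -0.002, -0.001]), 'effort': array([ 0.0000e+00, -3.6820e+01,  3.4742e+01,  6.9320e+00, -5.0000e-03,
       -0.0000e+00]), 'position': array([ 0.265, -0.538,  0.23 ]), 'ee_rot': array([ 7.110e-01, -3.059e+00, -3.000e-03]), 'wrist_force': array([ 0.095, -0.136,  0.154]), 'ft_torque': array([-0.012,  0.022, -0.055]), 'grasp_force': np.float64(0.0), 'gripper_width': np.float64(0.085)}
top [[347.29545194   0.         254.87244354]
 [  0.         347.29545194 200.26454045]
 [  0.           0.           1.        ]] [0.41537775 0.04587696 0.94246717] [-2.13584988  2.18986781 -0.04254701]
side [[405.76090939   0.         252.64355612]
 [  0.         405.76090939 191.71414213]
 [  0.           0.           1.        ]] [0.05721464 0.77626481 0.66634373] [-0.66509034  2.44813369 -1.35358339]
tank top []
tank side [([0.644, 0.176, -0.001], 0.76)]
shaft_mouth top [([0.643, 0.09, 0.179], 0.62)]
shaft_mouth side [([0.644, 0.091, 0.178], 0.74), ([0.68, 
[... 759 characters left out ...]

bowl_mid top [([0.53, -0.248, 0.022], 0.85), ([0.672, 0.254, 0.205], 0.28)]
bowl_mid side [([0.524, -0.251, 0.02], 0.94)]
jar_mid top [([0.672, 0.253, 0.202], 0.81)]
jar_mid side [([0.681, 0.255, 0.204], 0.94), ([0.644, 0.088, 0.178], 0.34)]
saucer_mid top [([0.419, -0.082, 0.011], 0.8)]
saucer_mid side [([0.418, -0.08, 0.007], 0.55), ([0.428, 0.206, 0.003], 0.49)]
rib_mid top [([0.384, -0.222, 0.004], 0.91), ([0.421, -0.082, 0.005], 0.27)]
rib_mid side [([0.381, -0.22, -0.001], 0.96)]
mug_mid top [([0.58, 0.414, 0.045], 0.79)]
mug_mid side [([0.575, 0.413, 0.043], 0.64)]
vase_mid top [([0.647, -0.03, 0.051], 0.74), ([0.445, 0.424, 0.06], 0.61)]
vase_mid side [([0.449, 0.425, 0.057], 0.94)]
```

View pics/top0.png

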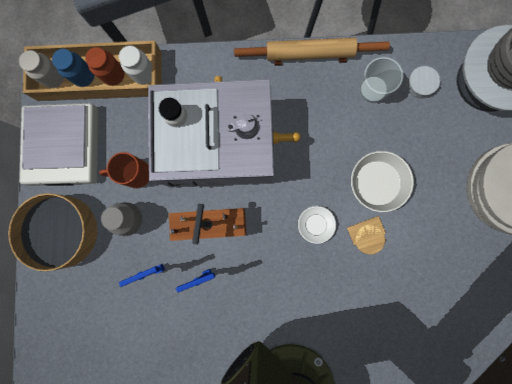

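View pics/side0.png

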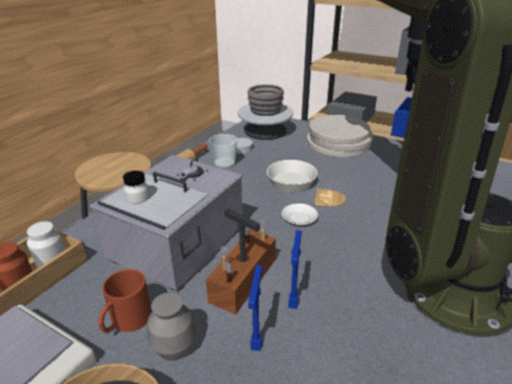

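The top picture shows the dark key in the block at about (199,223), and the blue keys at (141,275) and (196,280) are look-alikes. The bowl is at (382,181), the cover at (245,125) and the spout at (290,137), with the tank nearly square to the table. I'll grip the bowl's wall on its -y side and slide it.

```bash
cat >> h.py <<'E'
def plan(pos,Rt,p0=None,R0=None):
    o=arm.get_obs()
    p0=np.array(o['position']) if p0 is None else np.array(p0)
    R0=R.from_rotvec(o['ee_rot']) if R0 is None else R0
    s=R0.inv().apply(np.array(pos)-p0)/0.15; t=(R0.inv()*Rt).as_rotvec()/(np.pi/2)
    print('shift',np.round(s,3),'turn',np.round(t,3))
def down(yaw,tilt=0): # yaw of tool x; tilt deg about tool x
    return R.from_euler('z',yaw)*R.from_euler('x',np.pi)*R.from_euler('x',tilt,degrees=True)
E
python3 - <<'E'
from h import *
B=np.array([.527,-.2495]); Rt=down(-np.pi,-24)
g=np.array([B[0],B[1]-.069,.020]); a=g-Rt.apply([0,0,.09])
print(g,a)
plan(a,Rt); plan((a+np.array([.265,-.538,.23]))/2,Rt); plan(g,Rt,a,Rt)
E
```

```text
[ 0.527  -0.3185  0.02  ] [ 0.527      -0.3551063   0.10221909]
shift [-2.109  0.325  0.86 ] turn [-0.262 -0.061  0.286]
shift [-1.056  0.164  0.434] turn [-0.262 -0.061  0.286]
shift [-0.  -0.   0.6] turn [0. 0. 0.]
```

apply_moves:
  steps:
    - [[-1,0.15,0.3],[-0.262,-0.061,0.286],0]
    - [[-1,0.15,0.3],[-0.262,-0.061,0.286],0]
    - [[-1,0.15,0.3],[-0.262,-0.061,0.286],0]
    - [[-1,0.15,0.3],[-0.262,-0.061,0.286],0]
    - [[-1,0.15,0.3],[-0.262,-0.061,0.286],0]

```text
time_s: 1.82
position: [0.394, -0.4479, 0.1836]
ee_rot: [0.004, -3.068, -0.666]
wrist_force: [0.1, -0.1, -1.1]
gripper_width: 0.0429
grasp_force: 0.0
```

Run:
```python
from h import *
Rt=down(-np.pi,-24); plan([.527,-.355,.102],Rt); print(arm.get_obs()['joint_pos'])
```

```text
shift [-0.889  0.337  0.749] turn [ 0.005 -0.002  0.001]
[-0.71824549  0.33750236  0.39621926 -0.33462076 -1.90458062 -0.91668818]
```

apply_moves:
  steps:
    - [[-0.89,0.337,0.7],[0,0,0],0]
    - [[-0.89,0.337,0.7],[0,0,0],0]
    - [[-0.89,0.337,0.7],[0,0,0],0]
    - [[-0.89,0.337,0.7],[0,0,0],0]
    - [[-0.89,0.337,0.7],[0,0,0],0]

```text
time_s: 2.23
position: [0.5256, -0.3585, 0.1067]
ee_rot: [0.006, -3.068, -0.66]
wrist_force: [-1.5, 0.2, -1.3]
gripper_width: 0.0422
grasp_force: 0.0
```

Run:
```python
from h import *
Rt=down(-np.pi,-24); p=arm.camera('top'); save(p,'top1')
print([(np.round(d['centre'],3),d['score']) for d in arm.pinpoint(p,'bowl_mid')[:2]])
plan([.527,-.3185,.02],Rt); o=arm.get_obs();print(o['position'],o['gripper_width'])
```

```text
[(array([ 0.53 , -0.249,  0.024]), 0.98)]
shift [-0.024  0.015  0.654] turn [ 0.002 -0.003  0.002]
[ 0.52377439 -0.36072467  0.10853654] 0.04262115593921945
```

apply_moves:
  steps:
    - [[-0.02,0.01,0.3],[0,0,0],0]
    - [[-0.02,0.01,0.45],[0,0,0],0]
    - [[-0.02,0.01,0.6],[0,0,0],0]
    - [[-0.02,0.01,0.64],[0,0,0],0]
    - [[-0.02,0.01,0.64],[0,0,0],0]

```text
time_s: 2.75
position: [0.5246, -0.3226, 0.0229]
ee_rot: [0.0, -3.07, -0.655]
wrist_force: [-0.6, 0.4, -0.2]
gripper_width: 0.0429
grasp_force: 0.0
```

apply_moves:
  steps:
    - [[0,0,0],[0,0,0],-1]
    - [[0,0,0],[0,0,0],-1]
    - [[0,0,0],[0,0,0],-1]
    - [[0,0,0],[0,0,0],-1]
    - [[0,0,0],[0,0,0],-1]
  squeeze: 25

```text
time_s: 3.17
position: [0.5271, -0.3225, 0.0271]
ee_rot: [-0.003, 3.07, 0.653]
wrist_force: [0.8, 5.6, 8.5]
gripper_width: 0.0034
grasp_force: 24.6
```

Run:
```python
from h import *
p=arm.camera('side'); save(p,'side2')
print([(np.round(d['centre'],3),d['score']) for d in arm.pinpoint(p,'bowl_mid')[:2]])
o=arm.get_obs();print(o['position'],o['gripper_width'],o['wrist_force'],o['grasp_force'])
Rt=down(-np.pi,-24)
plan(o['position']+[.119,.2045,0.0],Rt)
for n in ('top','side'):
  p=arm.camera(n)
  for t in ('shaft_mouth','spout_end','cover_tab','tank'): print(n,t,[np.round(d['centre'],4).tolist() for d in arm.pinpoint(p,t)[:1]])
```

```text
[(array([ 0.52 , -0.253,  0.025]), 0.73)]
[ 0.52710601 -0.32241595  0.02715405] 0.003579909444770721 [0.59817422 4.73363597 7.73297364] 24.634509310126305
shift [-0.795  1.243  0.557] turn [0.    0.002 0.002]
top shaft_mouth [[0.6445, 0.0928, 0.175]]
top spout_end [[0.6456, -0.0259, 0.0535]]
top cover_tab [[0.6615, 0.0774, 0.1878]]
top tank []
side shaft_mouth [[0.6463, 0.0877, 0.1789]]
side spout_end []
side cover_tab [[0.6588, 0.0786, 0.1821]]
side tank [[0.6452, 0.1785, 0.0017]]
```

View pics/side2.png

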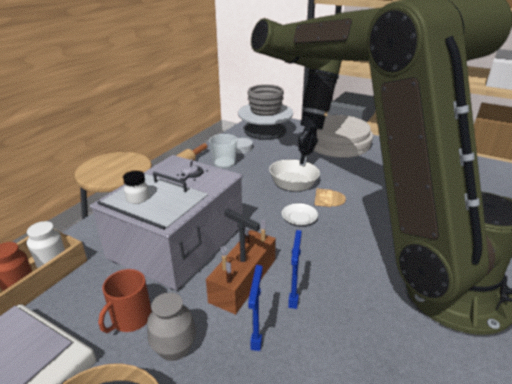

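The side view at (308,145) shows the fingers on the bowl's rim, with a 3.4 mm opening, so the wall is held. Now I'll slide it.

apply_moves:
  steps:
    - [[-0.06,0.1,0.04],[0,0,0],-1]
    - [[-0.14,0.22,0.093],[0,0,0],-1]
    - [[-0.24,0.37,0.16],[0,0,0],-1]
    - [[-0.34,0.52,0.226],[0,0,0],-1]
    - [[-0.4,0.623,0.272],[0,0,0],-1]

```text
time_s: 4.18
position: [0.5873, -0.2207, 0.0271]
ee_rot: [-0.003, 3.071, 0.649]
wrist_force: [-2.0, -3.3, 3.9]
gripper_width: 0.003
grasp_force: 25.7
```

apply_moves:
  steps:
    - [[-0.1,0.15,0.066],[0,0,0],-1]
    - [[-0.2,0.3,0.132],[0,0,0],-1]
    - [[-0.28,0.44,0.194],[0,0,0],-1]
    - [[-0.36,0.55,0.244],[0,0,0],-1]
    - [[-0.4,0.61,0.272],[0,0,0],-1]

```text
time_s: 4.6
position: [0.6473, -0.1201, 0.0271]
ee_rot: [-0.005, 3.071, 0.65]
wrist_force: [-3.2, -5.7, 7.4]
gripper_width: 0.0028
grasp_force: 25.9
```

Run:
```python
from h import *
o=arm.get_obs();print(o['position'],o['gripper_width'],o['wrist_force'],o['grasp_force'])
for n in ('top','side'):
  p=arm.camera(n); save(p,n+'3')
  for t in ('bowl_mid','spout_end'): print(n,t,[np.round(d['centre'],4).tolist() for d in arm.pinpoint(p,t)[:1]])
```

```text
[ 0.64725895 -0.12005171  0.02707919] 0.0028204510751151657 [-3.23077362 -5.67352773  7.35561749] 25.93702005690446
top bowl_mid [[0.6358, -0.0512, 0.019]]
top spout_end [[0.6484, -0.0311, 0.0517]]
side bowl_mid [[0.6351, -0.0487, 0.0204]]
side spout_end []
```

View pics/top3.png

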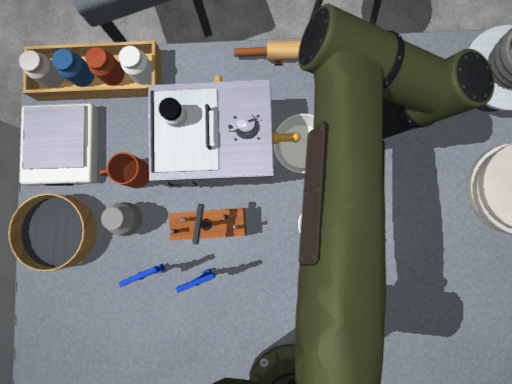

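The top view shows the bowl at about (303,143), with the spout tip at (297,137) over it. I'll nudge it a little closer, then release.

apply_moves:
  steps:
    - [[-0.035,0.012,0.006],[0,0,0],-1]
    - [[-0.073,0.024,0.011],[0,0,0],-1]
    - [[-0.073,0.024,0.011],[0,0,0],-1]
    - [[-0.073,0.024,0.011],[0,0,0],-0.2]
    - [[-0.073,0.024,0.011],[0,0,0],-0.2]

```text
time_s: 5.32
position: [0.6568, -0.1172, 0.0249]
ee_rot: [-0.0, 3.072, 0.653]
wrist_force: [-0.3, 0.2, -0.2]
gripper_width: 0.0262
grasp_force: 0.0
```

apply_moves:
  steps:
    - [[0,0,0],[0,0,0],-0.2]
    - [[0,0,-0.05],[0,0,0],-0.2]
    - [[0,0,-0.2],[0,0,0],-0.2]
    - [[0,0,-0.45],[0,0,0],-0.5]
    - [[0,0,-0.7],[0,0,0],-0.8]

```text
time_s: 5.73
position: [0.6557, -0.1596, 0.1206]
ee_rot: [0.001, -3.07, -0.653]
wrist_force: [0.5, -1.2, 1.1]
gripper_width: 0.0108
grasp_force: 0.0
```

apply_moves:
  steps:
    - [[0,-0.2,-0.25],[0,0,0],-1]
    - [[0,-0.3,-0.5],[0.08,0,0],-1]
    - [[0,-0.3,-0.75],[0.16,0,0],-1]
    - [[0,-0.3,-0.9],[0.267,0,0],-1]
    - [[0,-0.3,-0.9],[0.267,0,0],-1]

```text
time_s: 6.15
position: [0.6582, -0.2573, 0.2344]
ee_rot: [-0.001, 3.13, -0.018]
wrist_force: [-0.4, 1.2, -0.2]
gripper_width: 0.0001
grasp_force: 0.0
```

Run:
```python
from h import *
o=arm.get_obs();print(o['position'],o['gripper_width'],o['wrist_force'])
for n in ('top','side'):
  p=arm.camera(n); save(p,n+'4')
  for t in ('bowl_mid','spout_end','shaft_mouth','cover_tab','tank','key_bar','key_foot','tool_block'): print(n,t,[(np.round(d['centre'],4).tolist(),round(d['score'],2)) for d in arm.pinpoint(p,t)[:3]])
  if n=='top': cv2.imwrite('pics/crop4.png',cv2.resize(p['pixels'][70:260,150:330,::-1],None,fx=3,fy=3,interpolation=cv2.INTER_CUBIC))
plan([.62,.055,.187],down(-np.pi))
```

```text
[ 0.65823577 -0.25733169  0.2344023 ] 0.00012613629103091427 [-0.36773477  1.21744877 -0.17141423]
top bowl_mid [([0.6473, -0.028, 0.0527], 0.75), ([0.6434, -0.045, 0.0203], 0.7)]
top spout_end [([0.6472, -0.0265, 0.0535], 0.59)]
top shaft_mouth [([0.6449, 0.0932, 0.1772], 0.84)]
top cover_tab [([0.6608, 0.0728, 0.1903], 0.87), ([0.4261, 0.207, 0.0098], 0.52)]
top tank [([0.5768, 0.4106, 0.0462], 0.25)]
top key_bar [([0.4254, 0.2061, 0.1691], 0.86), ([0.3132, 0.3467, 0.1597], 0.77), ([0.2959, 0.2175, 0.1583], 0.68)]
top key_foot [([0.2929, 0.2106, -0.0013], 0.69), ([0.4279, 0.2095, 0.014], 0.66), ([0.3135, 0.3394, 0.0014], 0.63)]
top tool_block [([0.4295, 0.2009, -0.0012], 0.65)]
side bowl_mid []
side spout_end []
side shaft_mouth [([0.6443, 0.0869, 0.1759], 0.68)]
side cover_tab [([0.6591, 0.0783, 0.1859], 0.49)]
side tank [([0.645, 0.1801, -0.0007], 0.67), ([0.3802, -0.2222, 0.0025], 0.25)]
side key_bar [([0.4297, 0.2015, 0.1681], 0.79), ([0.2973, 0.2123, 0.1651], 0.77), ([0.3126, 0.3457, 0.1634], 0.58)]
side key_foot [([0.3026, 0.2108, 0.0008], 0.8), ([0.3141, 0.3425, 0.0052], 0.62), ([0.6772, 0.2532, 0.2028], 0.57)]
side tool_block [([0.4273, 0.2014, 0.0047], 0.59)]
shift [0.243 2.068 0.256] turn [-0.  0.  0.]
```

View pics/crop4.png

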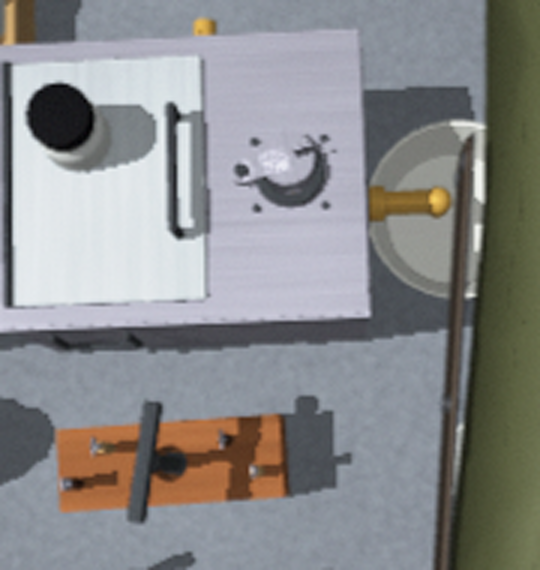

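The crop shows the bowl under the spout tip at (440,200). The cover's pivot is at (241,170), its tab at (312,145), and the bolts around the collar are at (255,142), (328,138), (257,208) and (325,205).

```bash
cat > t.py <<'E'
from h import *
p=arm.camera('top')
f=lambda u,v,z: np.round(ray(p,150+u/3-.33,70+v/3-.33,z),4)[:2]
print('bolts',f(291.2,173.2,.168),'pivot',f(241,170,.18),'tab',f(312,145,.194))
for X in ([.6445,.0905,.175],[.6445,.0905,.167]): print(proj(p,X))
piv=np.array([.6438,.1265]); yaw=.018
prev=None
for th in (.3,.45,.65,.85,1.05,1.25,1.45,1.6,1.75):
    a=th+yaw; r=.026 if th==.3 else .0125
    q=piv+.048*np.array([np.sin(a),-np.cos(a)])-r*np.array([np.cos(a),np.sin(a)])
    if prev is None: print('start',q); prev=q
    d=q-prev; print(th,np.round(q,4),'tool x,y units from start',np.round([-d[0]/.15,d[1]/.15],3))
E
python3 t.py
```

```text
bolts [0.6431 0.0897] pivot [0.6433 0.1266] tab [0.656  0.0725]
[246.1688083  125.91898297]
[246.39480803 126.93803078]
start [0.63411161 0.07277724]
0.3 [0.6341 0.0728] tool x,y units from start [-0.  0.]
0.45 [0.6543 0.078 ] tool x,y units from start [-0.135  0.035]
0.65 [0.6637 0.0811] tool x,y units from start [-0.197  0.055]
0.85 [0.6723 0.0859] tool x,y units from start [-0.255  0.088]
1.05 [0.6798 0.0924] tool x,y units from start [-0.305  0.131]
1.25 [0.6859 0.1003] tool x,y units from start [-0.345  0.183]
1.45 [0.6903 0.1091] tool x,y units from start [-0.374  0.242]
1.6 [0.6923 0.1163] tool x,y units from start [-0.388  0.29 ]
1.75 [0.6933 0.1236] tool x,y units from start [-0.395  0.339]
```

apply_moves:
  steps:
    - [[0.05,0.25,-0.05],[0,0,0],-1]
    - [[0.1,0.5,-0.05],[0,0,0],-1]
    - [[0.1,0.75,-0.05],[0,0,0],-1]
    - [[0.1,1,-0.05],[0,0,0],-1]
    - [[0.1,1,-0.05],[0,0,0],-1]

```text
time_s: 7.52
position: [0.6417, -0.0995, 0.2334]
ee_rot: [-0.01, 3.14, 0.002]
wrist_force: [0.6, -0.7, -0.0]
gripper_width: -0.0
grasp_force: 0.0
```

apply_moves:
  steps:
    - [[0.05,0.25,0],[0,0,0],-1]
    - [[0.1,0.5,0],[0,0,0],-1]
    - [[0.1,0.75,0],[0,0,0],-1]
    - [[0.1,1,0],[0,0,0],-1]
    - [[0.1,1,0],[0,0,0],-1]

```text
time_s: 7.93
position: [0.626, 0.0505, 0.2326]
ee_rot: [-0.01, 3.141, 0.002]
wrist_force: [-0.0, -0.0, -0.8]
gripper_width: -0.0003
grasp_force: 0.0
```

Run:
```python
from h import *
o=arm.get_obs();print(o['position'])
plan([.632,.0735,.1855],down(-np.pi))
```

```text
[0.62604471 0.05046088 0.23257343]
shift [-0.041  0.153  0.314] turn [0.001 0.    0.004]
```

apply_moves:
  steps:
    - [[-0.04,0.155,0.1],[0,0,0],-1]
    - [[-0.04,0.155,0.2],[0,0,0],-1]
    - [[-0.04,0.155,0.28],[0,0,0],-1]
    - [[-0.04,0.155,0.31],[0,0,0],-1]
    - [[-0.04,0.155,0.31],[0,0,0],-1]

```text
time_s: 8.35
position: [0.6318, 0.0674, 0.1849]
ee_rot: [0.0, -3.139, 0.002]
wrist_force: [-0.0, 0.5, -0.9]
gripper_width: 0.0001
grasp_force: 0.0
```

apply_moves:
  steps:
    - [[-0.08,0.01,0],[0,0,0],-1]
    - [[-0.135,0.03,0],[0,0,0],-1]
    - [[-0.17,0.045,0],[0,0,0],-1]
    - [[-0.205,0.06,0],[0,0,0],-1]
    - [[-0.235,0.075,0],[0,0,0],-1]

```text
time_s: 8.77
position: [0.6681, 0.0791, 0.1871]
ee_rot: [-0.0, 3.141, -0.0]
wrist_force: [-0.9, -0.1, 0.7]
gripper_width: -0.0001
grasp_force: 0.4
```

apply_moves:
  steps:
    - [[-0.025,0.015,0],[0,0,0],-1]
    - [[-0.05,0.035,0],[0,0,0],-1]
    - [[-0.075,0.055,0],[0,0,0],-1]
    - [[-0.1,0.085,0],[0,0,0],-1]
    - [[-0.12,0.115,0],[0,0,0],-1]

```text
time_s: 9.18
position: [0.6859, 0.0969, 0.1863]
ee_rot: [-0.001, 3.141, -0.001]
wrist_force: [-0.6, 0.1, -0.3]
gripper_width: -0.0002
grasp_force: 0.5
```

Run:
```python
from h import *
o=arm.get_obs();print(o['position'],o['wrist_force'])
p=arm.camera('side'); cv2.imwrite('pics/crop5.png',cv2.resize(p['pixels'][110:280,90:290,::-1],None,fx=3,fy=3,interpolation=cv2.INTER_CUBIC))
print([(np.round(d['centre'],4).tolist(),round(d['score'],2)) for d in arm.pinpoint(p,'cover_tab')[:2]])
plan([.6933,.124,.1855],down(-np.pi))
```

```text
[0.6859481  0.09689482 0.18631111] [-0.57165774  0.05534111 -0.2872008 ]
[([0.6907, 0.1099, 0.1853], 0.58)]
shift [-0.049  0.177  0.003] turn [-0.     0.     0.001]
```

View pics/crop5.png

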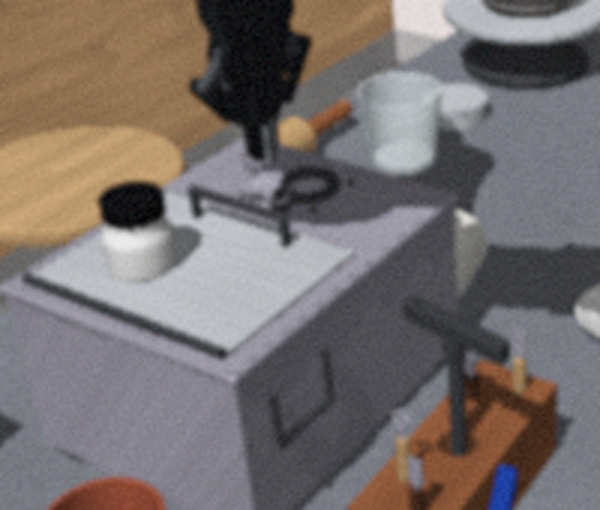

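The side crop shows the cover swinging off, with the shaft's dark mouth now showing at (310,185). I'll finish the arc and then lift.

apply_moves:
  steps:
    - [[-0.02,0.04,0],[0,0,0],-1]
    - [[-0.035,0.08,0],[0,0,0],-1]
    - [[-0.045,0.12,0],[0,0,0],-1]
    - [[-0.05,0.16,0],[0,0,0],-1]
    - [[-0.05,0.185,0],[0,0,0],-1]

```text
time_s: 9.7
position: [0.6931, 0.1251, 0.1862]
ee_rot: [0.002, -3.142, 0.001]
wrist_force: [-1.1, -1.4, 0.2]
gripper_width: 0.0001
grasp_force: 0.6
```

apply_moves:
  steps:
    - [[0,0,0],[0,0,0],-1]
    - [[0,-0.03,-0.05],[0,0,0],-1]
    - [[0.1,-0.05,-0.3],[0,0,0],-0.5]
    - [[0.4,-0.05,-0.5],[0,0,0],0]
    - [[0.65,-0.05,-0.5],[0,0,0],0]

```text
time_s: 10.12
position: [0.6033, 0.1158, 0.2647]
ee_rot: [0.002, 3.136, 0.0]
wrist_force: [-1.0, 1.4, 2.8]
gripper_width: 0.0357
grasp_force: 0.0
```

apply_moves:
  steps:
    - [[0.25,0,0],[0,0,0],0]
    - [[0.5,0.1,0],[0,0,0],0]
    - [[0.75,0.25,0],[0,0,0],0]
    - [[0.95,0.4,0],[0,0,0],0]
    - [[1,0.5,0],[0,0,0],0]

```text
time_s: 10.53
position: [0.4494, 0.1924, 0.2627]
ee_rot: [-0.003, 3.138, 0.006]
wrist_force: [1.6, -0.1, 0.8]
gripper_width: 0.0429
grasp_force: 0.0
```

Run:
```python
from h import *
o=arm.get_obs();print(o['position'],o['wrist_force'],o['joint_pos'])
for n in ('top','side'):
  p=arm.camera(n); save(p,n+'6')
  for t in ('shaft_mouth','stem_top','cover_tab','key_bar','key_foot'): print(n,t,[(np.round(d['centre'],4).tolist(),round(d['score'],2)) for d in arm.pinpoint(p,t)[:3]])
  a=cv2.resize(p['pixels'][70:250,170:310,::-1] if n=='top' else p['pixels'][140:320,170:310,::-1],None,fx=3,fy=3,interpolation=cv2.INTER_CUBIC)
  L=a if n=='top' else np.hstack([L,a])
cv2.imwrite('pics/crop6.png',L[:,:800*1] if L.shape[1]<=800 else cv2.resize(L,(800,int(L.shape[0]*800/L.shape[1]))))
```

```text
[0.4494025  0.19236425 0.26271071] [ 1.55812807 -0.11807042  0.82387394] [ 8.18113760e-01 -2.55865468e-01 -1.30902401e-01 -4.41756940e-07
 -1.69080797e+00 -2.38684623e+00]
top shaft_mouth [([0.644, 0.0912, 0.1751], 0.6)]
top stem_top []
top cover_tab [([0.7003, 0.1349, 0.1869], 0.71)]
top key_bar [([0.4291, 0.2076, 0.1696], 0.79), ([0.3085, 0.3456, 0.1571], 0.68), ([0.2952, 0.2171, 0.1588], 0.51)]
top key_foot [([0.2991, 0.2134, 0.0], 0.8), ([0.4284, 0.2064, 0.0093], 0.7), ([0.4282, 0.2119, 0.1706], 0.64)]
side shaft_mouth [([0.6443, 0.0884, 0.1781], 0.78)]
side stem_top []
side cover_tab [([0.6951, 0.1387, 0.1852], 0.63)]
side key_bar [([0.3138, 0.344, 0.1627], 0.86), ([0.4303, 0.202, 0.1707], 0.83), ([0.2964, 0.2127, 0.1627], 0.57)]
side key_foot [([0.3145, 0.344, -0.0038], 0.9), ([0.3019, 0.2118, -0.0001], 0.87)]
```

View pics/crop6.png

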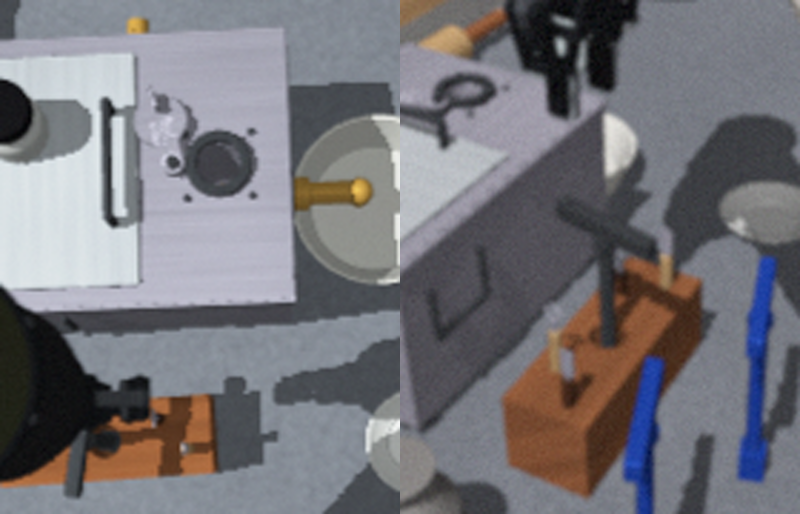

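The crop shows the cover swung well off, with the shaft's mouth free at (219,163). Next is the dark key's yaw, then the grasp.

Run:
```python
from h import *
import cv2
p=arm.camera('top')
im=cv2.imread('pics/top4.png'); g=im.astype(int)
# dark grey bar pixels in top4 (arm out of the way)
m=(g.max(2)<100)&(g.max(2)-g.min(2)<18); w=np.zeros_like(m); w[200:248,188:208]=1; m&=w
n,l,s,c=cv2.connectedComponentsWithStats(m.astype('uint8')); k=1+np.argmax(s[1:,4]); ys,xs=np.where(l==k)
r=cv2.minAreaRect(np.c_[xs,ys].astype('float32')); bp=cv2.boxPoints(r); print(s[k],r)
for f in [(150+152/3-.3,70+405/3),(150+137/3-.3,70+519/3)]: print(ray(p,*f,.18))
b=sorted(bp,key=lambda q:q[1]); e0=ray(p,*((b[0]+b[1])/2),.18); e1=ray(p,*((b[2]+b[3])/2),.18)
print(e0,e1,(e0+e1)/2,np.linalg.norm(e0-e1),np.arctan2(*(e0-e1)[1::-1]))
```

```text
[193 204  15  40 262] ((201.23997497558594, 223.8199920654297), (12.303658485412598, 39.73940658569336), 8.130102157592773)
[0.46794393 0.19563727 0.18      ]
[0.38455285 0.20763846 0.18      ]
[0.46961687 0.18740414 0.18      ] [0.38333656 0.20087086 0.18      ] [0.42647672 0.1941375  0.18      ] 0.08732493541296285 -0.1548317782792292
```

Run:
```python
from h import *
plan([.4275,.2035,.154],down(-np.pi-.148))
```

```text
shift [0.166 0.082 0.708] turn [-0.     0.     0.094]
```

apply_moves:
  steps:
    - [[0.15,0.075,0.1],[0,0,0.094],0]
    - [[0.16,0.08,0.25],[0,0,0.094],0]
    - [[0.16,0.08,0.45],[0,0,0.094],0]
    - [[0.16,0.08,0.65],[0,0,0.094],0]
    - [[0.16,0.08,0.71],[0,0,0.094],0]

```text
time_s: 11.6
position: [0.4263, 0.2026, 0.1489]
ee_rot: [-0.23, -3.128, 0.006]
wrist_force: [0.5, -0.8, -1.0]
gripper_width: 0.0429
grasp_force: 0.0
```

apply_moves:
  steps:
    - [[0,0,0],[0,0,0],0]
    - [[0,0,0],[0,0,0],-1]
    - [[0,0,0],[0,0,0],-1]
    - [[0,0,0],[0,0,0],-1]
    - [[0,0,0],[0,0,0],-1]
  squeeze: 60

```text
time_s: 12.02
position: [0.4292, 0.2042, 0.1563]
ee_rot: [0.23, 3.13, 0.003]
wrist_force: [0.0, 0.4, 6.3]
gripper_width: 0.0108
grasp_force: 60.6
```

Run:
```python
from h import *
o=arm.get_obs();print(o['position'],o['ee_rot'],o['wrist_force'],o['ft_torque'],o['joint_pos'],o['gripper_width'],o['grasp_force'])
for n in ('top','side'):
  p=arm.camera(n)
  for t in ('key_bar',): print(n,t,[(np.round(d['centre'],4).tolist(),round(d['score'],2)) for d in arm.pinpoint(p,t)[:3]])
```

```text
[0.42917461 0.20415642 0.15626881] [0.23031634 3.12975406 0.00324287] [0.01712745 0.38395462 6.25285104] [ 0.17219113  0.10432129 -0.01445349] [ 8.71486536e-01 -3.02704355e-01 -3.62317943e-01  1.52687024e-03
 -1.50753141e+00 -2.58929035e+00] 0.010824341124724558 60.58391718193889
top key_bar [([0.296, 0.216, 0.1611], 0.64)]
side key_bar [([0.3135, 0.3473, 0.1612], 0.9), ([0.4335, 0.202, 0.1683], 0.89), ([0.2991, 0.213, 0.164], 0.56)]
```

apply_moves:
  steps:
    - [[0,0,-0.1],[0,0,0],-1]
    - [[0,0,-0.25],[0,0,0],-1]
    - [[0,0,-0.45],[0,0,0],-1]
    - [[0,0,-0.65],[0,0,0],-1]
    - [[0,0,-0.85],[0,0,0],-1]

```text
time_s: 12.63
position: [0.4278, 0.2035, 0.2824]
ee_rot: [-0.23, -3.132, 0.001]
wrist_force: [-0.3, 0.1, -2.1]
gripper_width: 0.0106
grasp_force: 59.5
```

apply_moves:
  steps:
    - [[0,0,-0.15],[0,0,0],-1]
    - [[0,0,-0.35],[0,0,0],-1]
    - [[0,0,-0.52],[0,0,-0.05],-1]
    - [[0,0,-0.52],[0,0,-0.105],-1]
    - [[0,0,-0.52],[0,0,-0.105],-1]

```text
time_s: 13.05
position: [0.4283, 0.204, 0.3607]
ee_rot: [-0.033, 3.14, 0.003]
wrist_force: [0.0, 0.2, -3.7]
gripper_width: 0.011
grasp_force: 59.5
```

Run:
```python
from h import *
o=arm.get_obs();print(o['position'],o['ee_rot'],o['wrist_force'],o['ft_torque'],o['gripper_width'],o['grasp_force'])
Rc=R.from_rotvec(o['ee_rot'])
for n in ('top','side'):
  p=arm.camera(n)
  for t in ('key_bar','key_foot'): print(n,t,[(np.round(d['centre'],4).tolist(),round(d['score'],2),np.round(Rc.inv().apply(d['centre']-o['position']),4)) for d in arm.pinpoint(p,t)[:3]])
plan([.6438,.0905,.362],down(-np.pi+.018))
```

```text
[0.42827947 0.20402237 0.36070894] [-3.30824732e-02  3.13989135e+00  2.74486397e-03] [ 0.04008335  0.15238872 -3.74219018] [ 0.03546425  0.05145973 -0.0239962 ] 0.010964672763557972 59.51614991761744
top key_bar [([0.4271, 0.2051, 0.3743], 0.66, array([ 0.0011,  0.0011, -0.0136])), ([0.3107, 0.3446, 0.163], 0.66, array([0.1149, 0.1427, 0.1978]))]
top key_foot [([0.3092, 0.3408, 0.0016], 0.75, array([0.1167, 0.1386, 0.3592])), ([0.2967, 0.2136, 0.0016], 0.6, array([0.1319, 0.0117, 0.3589]))]
side key_bar [([0.3131, 0.3429, 0.1607], 0.94, array([0.1125, 0.1409, 0.2001])), ([0.4291, 0.2004, 0.3699], 0.79, array([-0.0008, -0.0036, -0.0092])), ([0.2974, 0.2135, 0.1634], 0.72, array([0.131 , 0.0119, 0.1971]))]
side key_foot [([0.4283, 0.2054, 0.2164], 0.9, array([0.0002, 0.0011, 0.1443])), ([0.3041, 0.2138, 0.0008], 0.83, array([0.1245, 0.0118, 0.3597])), ([0.313, 0.3433, 0.0026], 0.68, array([0.1129, 0.1411, 0.3582]))]
shift [-1.426 -0.778 -0.025] turn [-0.001 -0.001 -0.001]
```

apply_moves:
  steps:
    - [[-0.12,-0.065,0],[0,0,0],-1]
    - [[-0.3,-0.165,-0.01],[0,0,0],-1]
    - [[-0.5,-0.275,-0.02],[0,0,0],-1]
    - [[-0.7,-0.385,-0.025],[0,0,0],-1]
    - [[-0.88,-0.48,-0.025],[0,0,0],-1]

```text
time_s: 13.77
position: [0.5627, 0.1329, 0.3625]
ee_rot: [0.027, -3.141, 0.001]
wrist_force: [0.3, 1.0, -2.5]
gripper_width: 0.011
grasp_force: 59.5
```

apply_moves:
  steps:
    - [[-0.15,-0.08,0],[0,0,0],-1]
    - [[-0.3,-0.165,0],[0,0,0],-1]
    - [[-0.45,-0.25,0],[0,0,0],-1]
    - [[-0.546,-0.298,0],[0,0,0],-1]
    - [[-0.546,-0.298,0],[0,0,0],-1]

```text
time_s: 14.18
position: [0.646, 0.0892, 0.3598]
ee_rot: [0.023, -3.137, 0.004]
wrist_force: [0.8, 0.7, -3.1]
gripper_width: 0.0108
grasp_force: 59.4
```

```bash
cat > m.py <<'E'
from h import *
o=arm.get_obs();print(o['position'],o['ee_rot'],o['wrist_force'],o['ft_torque'],o['gripper_width'])
print('q',np.round(o['joint_pos'],3))
Rc=R.from_rotvec(o['ee_rot'])
for i in range(2):
 for n in ('top','side'):
  p=arm.camera(n)
  for t in ('key_bar','key_foot','shaft_mouth'): print(n,t,[(np.round(d['centre'],4).tolist(),round(d['score'],2)) for d in arm.pinpoint(p,t) if np.hypot(d['centre'][0]-.644,d['centre'][1]-.09)<.05])
cv2.imwrite('pics/crop7.png',cv2.resize(p['pixels'][90:220,130:260,::-1],None,fx=4,fy=4,interpolation=cv2.INTER_CUBIC))
print('axis base',proj(p,[.6436,.0905,.175]),'foot',proj(p,[*o['position'][:2],o['position'][2]-.145]))
E
python3 m.py
```

```text
[0.64604875 0.08924905 0.3598287 ] [ 0.02271625 -3.13736335  0.00374046] [ 0.76109432  0.68889369 -3.1405107 ] [ 0.06539509 -0.04568035 -0.00557407] 0.01082824396778755
q [ 0.444  0.246  0.549  0.    -1.879 -2.   ]
top key_bar []
top key_foot [([0.643, 0.0887, 0.2132], 0.66)]
top shaft_mouth [([0.6457, 0.0922, 0.1761], 0.75)]
side key_bar [([0.645, 0.0872, 0.3757], 0.67)]
side key_foot [([0.6426, 0.0923, 0.2194], 0.83)]
side shaft_mouth [([0.6453, 0.0878, 0.1805], 0.89)]
top key_bar [([0.6401, 0.0934, 0.3747], 0.61)]
top key_foot [([0.6408, 0.0937, 0.2174], 0.78)]
top shaft_mouth [([0.6433, 0.0927, 0.1765], 0.68)]
side key_bar [([0.6445, 0.0881, 0.3736], 0.62)]
side key_foot [([0.643, 0.0944, 0.2199], 0.8)]
side shaft_mouth [([0.6442, 0.0868, 0.1751], 0.6)]
axis base [193.13338024 170.71023551] foot [191.23194912 156.04722242]
```

View pics/crop7.png

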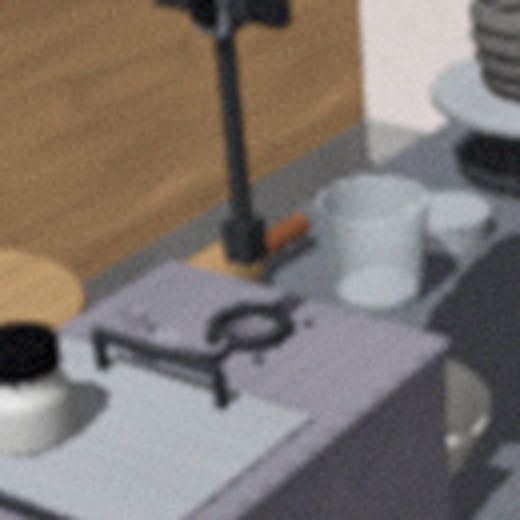

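The crop shows the foot at (243,250), right above the collar mouth at (251,326), and the predicted projections agree to about 1 px. I'll lower the key to just above the rim and recheck.

apply_moves:
  steps:
    - [[0,0,0.06],[0,0,0],-1]
    - [[0,0,0.12],[0,0,0],-1]
    - [[0,0,0.17],[0,0,0],-1]
    - [[0,0,0.17],[0,0,0],-1]
    - [[0,0,0.17],[0,0,0],-1]

```text
time_s: 15.4
position: [0.6439, 0.0907, 0.3372]
ee_rot: [0.028, -3.141, 0.002]
wrist_force: [-0.8, -0.4, -1.9]
gripper_width: 0.0108
grasp_force: 59.4
```

```bash
cat > m.py <<'E'
from h import *
o=arm.get_obs();print(o['position'],o['ee_rot'],o['wrist_force'],o['ft_torque'],o['gripper_width'])
L=[]
S={}
for i in range(3):
 for n in ('top','side'):
  p=arm.camera(n)
  for t in ('key_bar','key_foot','shaft_mouth'):
    for d in arm.pinpoint(p,t):
      if np.hypot(d['centre'][0]-.644,d['centre'][1]-.09)<.03: S.setdefault((n,t),[]).append(d['centre'])
  if i==0: c=(247,126) if n=='top' else (193,165); L.append(cv2.resize(p['pixels'][c[1]-33:c[1]+33,c[0]-33:c[0]+33,::-1],(396,396),interpolation=cv2.INTER_CUBIC)); print(n,proj(p,[.644,.0903,.175]),proj(p,[o['position'][0],o['position'][1],o['position'][2]-.144]))
for k,v in S.items(): print(k,len(v),np.round(np.mean(v,0),4),np.round(np.std(v,0),4))
cv2.imwrite('pics/crop8.png',np.hstack(L))
E
python3 m.py
```

```text
[0.643938   0.09071733 0.33721867] [ 2.82852854e-02 -3.14071356e+00  1.53507192e-03] [-0.79078991 -0.35675962 -1.90677081] [ 1.6317726e-02  6.2314626e-02 -2.1903996e-05] 0.010789722938616856
top [246.26196628 126.13293531] [245.54368635 123.77211316]
side [193.05558295 170.63809669] [192.32614862 164.27631132]
('top', 'key_bar') 3 [0.6431 0.0929 0.3497] [0.0018 0.0013 0.0005]
('top', 'key_foot') 2 [0.6413 0.0918 0.192 ] [0.0012 0.     0.0016]
('top', 'shaft_mouth') 3 [0.6443 0.0913 0.1737] [0.0007 0.0003 0.0018]
('side', 'key_bar') 3 [0.6451 0.087  0.3511] [0.0009 0.0008 0.0008]
('side', 'key_foot') 3 [0.6425 0.0943 0.1923] [0.0011 0.0009 0.0005]
('side', 'shaft_mouth') 3 [0.6455 0.0901 0.176 ] [0.0012 0.0002 0.0004]
```

View pics/crop8.png

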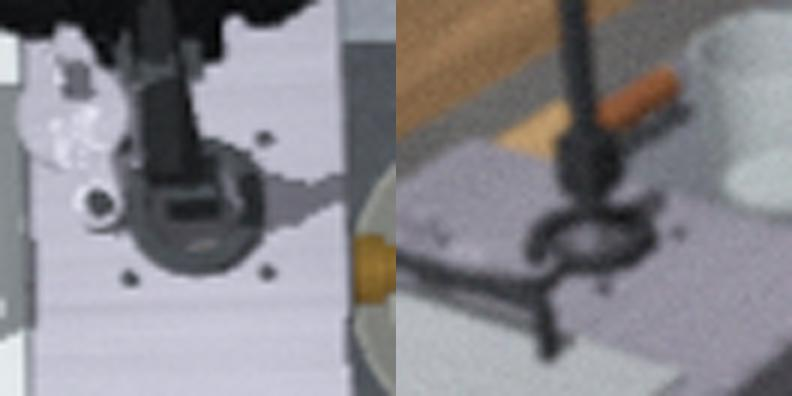

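Foot and shaft mouth agree within about 2 mm in both views: top foot at (193,205) in the collar centred at (197,206), side foot at (587,195) above the ring at (592,238). I'll correct by 1.5 mm and lower.

apply_moves:
  steps:
    - [[-0.01,-0.003,0.05],[0,0,0],-1]
    - [[-0.01,-0.003,0.12],[0,0,0],-1]
    - [[-0.01,-0.003,0.2],[0,0,0],-1]
    - [[-0.01,-0.003,0.28],[0,0,0],-1]
    - [[-0.01,-0.003,0.34],[0,0,0],-1]

```text
time_s: 17.02
position: [0.6454, 0.0904, 0.2847]
ee_rot: [0.028, -3.14, 0.001]
wrist_force: [0.6, 0.2, -2.9]
gripper_width: 0.0106
grasp_force: 59.5
```

apply_moves:
  steps:
    - [[0,0,0.08],[0,0,0],-1]
    - [[0,0,0.16],[0,0,0],-1]
    - [[0,0,0.24],[0,0,0],-1]
    - [[0,0,0.3],[0,0,0],-1]
    - [[0,0,0.3],[0,0,0],-1]

```text
time_s: 17.43
position: [0.6448, 0.0904, 0.2387]
ee_rot: [0.028, -3.138, 0.002]
wrist_force: [-0.3, -0.2, -4.2]
gripper_width: 0.0112
grasp_force: 59.4
```

Run:
```python
from h import *
o=arm.get_obs();print(o['position'],o['ee_rot'],o['wrist_force'],o['ft_torque'],o['gripper_width'])
```

```text
[0.64482783 0.09035437 0.23865285] [ 2.84029916e-02 -3.13770964e+00  1.72255429e-03] [-0.27199485 -0.22600905 -4.24375148] [-0.01716677  0.11378247 -0.03490819] 0.011164522206988497
```

apply_moves:
  steps:
    - [[0,0,0.03],[0,0,0],-1]
    - [[0,0,0.05],[0,0,0],-1]
    - [[0,0,0.07],[0,0,0],-1]
    - [[0,0,0.09],[0,0,0],-1]
    - [[0,0,0.1],[0,0,0],-1]

```text
time_s: 17.85
position: [0.6456, 0.0904, 0.2264]
ee_rot: [-0.028, 3.141, -0.0]
wrist_force: [-0.2, 0.0, -2.2]
gripper_width: 0.0107
grasp_force: 59.4
```

apply_moves:
  steps:
    - [[0,0,0.02],[0,0,0],-1]
    - [[0,0,0.04],[0,0,0],-1]
    - [[0,0,0.06],[0,0,0],-1]
    - [[0,0,0.06],[0,0,0],-1]
    - [[0,0,0.06],[0,0,0],-1]

```text
time_s: 18.27
position: [0.6455, 0.0905, 0.2173]
ee_rot: [0.028, -3.141, 0.001]
wrist_force: [0.2, 0.6, -3.0]
gripper_width: 0.011
grasp_force: 59.4
```

apply_moves:
  steps:
    - [[0,0,0.01],[0,0,0],-1]
    - [[0,0,0.02],[0,0,0],-1]
    - [[0,0,0.03],[0,0,0],-1]
    - [[0,0,0.04],[0,0,0],-1]
    - [[0,0,0.04],[0,0,0],-1]

```text
time_s: 18.68
position: [0.6455, 0.0904, 0.2112]
ee_rot: [0.028, -3.141, 0.0]
wrist_force: [-0.1, 0.2, -3.3]
gripper_width: 0.011
grasp_force: 59.4
```

apply_moves:
  steps:
    - [[0,0,0.01],[0,0,0],-1]
    - [[0,0,0.02],[0,0,0],-1]
    - [[0,0,0.025],[0,0,0],-1]
    - [[0,0,0.025],[0,0,0],-1]

```text
time_s: 19.02
position: [0.6461, 0.0902, 0.2102]
ee_rot: [-0.028, 3.138, -0.0]
wrist_force: [-1.4, -0.1, 4.9]
gripper_width: 0.0111
grasp_force: 60.6
```

```bash
sed -i 's/range(3)/range(2)/' m.py; python3 m.py
```

```text
[0.64610538 0.09020793 0.2102139 ] [-2.84193730e-02  3.13799906e+00 -3.89379591e-04] [-1.41562899 -0.12020485  4.85606766] [ 5.28451949e-01  6.29971244e-01 -1.73507870e-04] 0.011095845226946177
top [246.26196628 126.13293531] [248.99594605 137.59988002]
side [193.05558295 170.63809669] [196.05198747 206.42547462]
('top', 'key_bar') 2 [0.644  0.0932 0.2215] [0.0003 0.0016 0.0006]
('top', 'key_foot') 1 [0.6435 0.0927 0.1757] [0. 0. 0.]
('top', 'shaft_mouth') 2 [0.647  0.0917 0.1748] [0.0001 0.0006 0.0008]
('side', 'key_bar') 2 [0.6466 0.0866 0.2236] [0.0001 0.0003 0.0016]
('side', 'shaft_mouth') 2 [0.6465 0.0898 0.1776] [0.0004 0.0005 0.0013]
```

Contact at the expected depth, so the key is seated on the stem. Now I'll turn it anticlockwise.

apply_moves:
  steps:
    - [[0,0,-0.015],[0,0,0],-1]
    - [[0,0,-0.015],[0,0,-0.06],-1]
    - [[0,0,-0.015],[0,0,-0.12],-1]
    - [[0,0,-0.015],[0,0,-0.18],-1]
    - [[0,0,-0.015],[0,0,-0.24],-1]
  squeeze: 90

```text
time_s: 20.23
position: [0.6459, 0.0907, 0.2104]
ee_rot: [-0.623, 3.078, 0.0]
wrist_force: [-0.4, 2.2, 0.3]
gripper_width: 0.0101
grasp_force: 88.7
```

apply_moves:
  steps:
    - [[0,0,0],[0,0,-0.06],-1]
    - [[0,0,0],[0,0,-0.12],-1]
    - [[0,0,0],[0,0,-0.18],-1]
    - [[0,0,0],[0,0,-0.24],-1]
    - [[0,0,0],[0,0,-0.3],-1]

```text
time_s: 20.65
position: [0.6459, 0.0907, 0.2104]
ee_rot: [-1.324, 2.847, -0.0]
wrist_force: [1.4, 2.5, 0.7]
gripper_width: 0.0103
grasp_force: 88.8
```

```bash
cat > s.py <<'E'
from h import *
o=arm.get_obs();print(o['position'],o['wrist_force'],o['ft_torque'],o['gripper_width'])
M=R.from_rotvec(o['ee_rot']).as_matrix(); y=np.arctan2(M[1,0],M[0,0]); print('bar yaw (mod pi)',y%np.pi, 'z',M[:,2], 'q6',o['joint_pos'][5])
E
python3 s.py
```

```text
[0.64592072 0.09073589 0.21040187] [1.42815745 2.45209563 0.74471495] [ 0.89278163 -0.17272126 -0.2611517 ] 0.010319508181966865
bar yaw (mod pi) 0.8705994240703294 z [ 1.24370909e-03  5.15447820e-04 -9.99999094e-01] q6 -1.1458104170220094
```

apply_moves:
  steps:
    - [[0,0,0],[0,0,-0.06],-1]
    - [[0,0,0],[0,0,-0.12],-1]
    - [[0,0,0],[0,0,-0.18],-1]
    - [[0,0,0],[0,0,-0.24],-1]
    - [[0,0,0],[0,0,-0.3],-1]

```text
time_s: 21.07
position: [0.6459, 0.0908, 0.2104]
ee_rot: [-1.952, 2.46, -0.001]
wrist_force: [0.3, 2.6, 1.1]
gripper_width: 0.0105
grasp_force: 88.6
```

apply_moves:
  steps:
    - [[0,0,0],[0,0,-0.06],-1]
    - [[0,0,0],[0,0,-0.12],-1]
    - [[0,0,0],[0,0,-0.18],-1]
    - [[0,0,0],[0,0,-0.24],-1]
    - [[0,0,0],[0,0,-0.26],-1]

```text
time_s: 21.48
position: [0.6459, 0.0908, 0.2104]
ee_rot: [-2.411, 2.012, -0.001]
wrist_force: [0.8, 2.0, 0.5]
gripper_width: 0.0104
grasp_force: 88.6
```

```bash
python3 s.py
```

```text
[0.64593054 0.09083117 0.21040062] [0.75534836 1.99461782 0.48625757] [ 0.96953629 -0.16726275 -0.18544086] 0.010446590840077085
bar yaw (mod pi) 1.7506628050307838 z [ 1.28658295e-03  6.06055727e-04 -9.99998989e-01] q6 -0.2658441801937441
```

apply_moves:
  steps:
    - [[0,0,0],[0,0,-0.015],-1]
    - [[0,0,0],[0,0,-0.03],-1]
    - [[0,0,0],[0,0,-0.045],-1]
    - [[0,0,0],[0,0,-0.045],-1]

```text
time_s: 21.82
position: [0.6458, 0.0906, 0.2104]
ee_rot: [-2.478, 1.93, -0.001]
wrist_force: [0.5, 3.2, 1.3]
gripper_width: 0.0103
grasp_force: 88.7
```

```bash
python3 s.py
```

```text
[0.64580602 0.09057087 0.21036134] [0.54202093 3.22131315 1.30389682] [ 1.2149896  -0.25708311 -0.0972845 ] 0.01027261738617337
bar yaw (mod pi) 1.8178299108993876 z [ 9.23031168e-04  8.09339080e-05 -9.99999571e-01] q6 -0.19855681808404615
```

apply_moves:
  steps:
    - [[0,0,0],[0,0,-0.015],-1]
    - [[0,0,0],[0,0,-0.03],-1]
    - [[0,0,0],[0,0,-0.045],-1]
    - [[0,0,0],[0,0,-0.045],-1]

```text
time_s: 22.15
position: [0.6457, 0.0904, 0.2104]
ee_rot: [-2.545, 1.841, -0.001]
wrist_force: [0.7, 2.9, 1.5]
gripper_width: 0.0104
grasp_force: 88.9
```

```bash
cat >> s.py <<'E'
print(np.round(o['effort'],3))
p=arm.camera('top')
c=(248,122); cv2.imwrite('pics/crop9.png',cv2.resize(p['pixels'][c[1]-40:c[1]+40,c[0]-40:c[0]+40,::-1],(560,560),interpolation=cv2.INTER_CUBIC))
E
python3 s.py
```

```text
[0.64574427 0.09044661 0.21037721] [0.74049946 2.92710635 1.49637664] [ 1.30716372 -0.27566122 -0.21431755] 0.01039941141985696
bar yaw (mod pi) 1.8890905116033965 z [ 7.37509663e-04 -1.78418005e-04 -9.99999712e-01] q6 -0.12724187428864991
[ -1.466 -42.402  32.944   7.643  -0.821   0.555]
```

View pics/crop9.png

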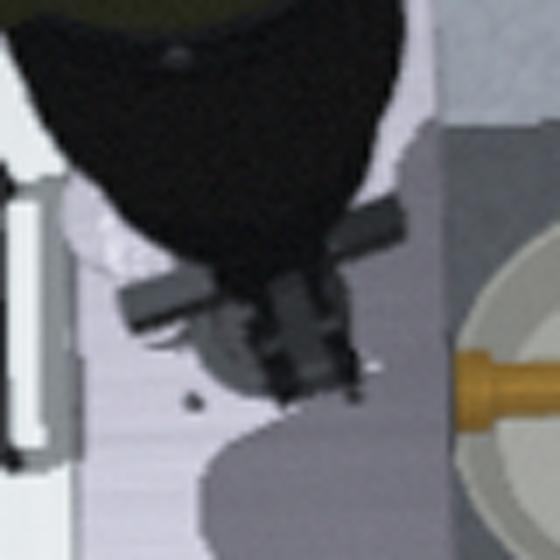

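apply_moves:
  steps:
    - [[0,0,0],[0,0,-0.02],-1]
    - [[0,0,0],[0,0,-0.04],-1]
    - [[0,0,0],[0,0,-0.04],-1]
    - [[0,0,0],[0,0,-0.04],-1]

```text
time_s: 22.53
position: [0.6457, 0.0904, 0.2104]
ee_rot: [-2.599, 1.764, -0.001]
wrist_force: [0.2, 3.0, 2.7]
gripper_width: 0.0102
grasp_force: 88.9
```

```bash
python3 s.py
```

```text
[0.64571793 0.09041199 0.21036832] [0.16844863 2.96821399 2.70782916] [ 1.41506023 -0.31003373 -0.20721272] 0.010191232429197136
bar yaw (mod pi) 1.949098610147886 z [ 6.79518281e-04 -2.29105685e-04 -9.99999743e-01] q6 -0.067212998741919
[ -1.574 -42.14   32.643   7.571  -0.847   0.284]
```

```bash
cp pics/crop9.png pics/crop10.png
cat > bar.py <<'E'
import cv2,numpy as np,sys
def f(fn):
    g=cv2.imread(fn).astype(int); v=g.max(2)
    m=((v>45)&(v<85)&(v-g.min(2)<14)).astype('uint8'); m=cv2.morphologyEx(m,cv2.MORPH_OPEN,np.ones((9,9)))
    n,l,s,c=cv2.connectedComponentsWithStats(m)
    for k in range(1,n):
        if s[k,4]>300:
            ys,xs=np.where(l==k); r=cv2.minAreaRect(np.c_[xs,ys].astype('float32')); print(fn,s[k],np.round(c[k]),np.round(r[1]),round(r[2],1))
for a in sys.argv[1:]: f(a)
E
python3 s.py >/dev/null; cp pics/crop9.png pics/crop11.png; python3 bar.py pics/crop10.png pics/crop11.png
```

```text
pics/crop10.png [ 335  203   57   38 1121] [363. 220.] [26. 65.] 64.5
pics/crop10.png [ 272  280   88  123 4453] [317. 339.] [128.  82.] 83.7
pics/crop10.png [ 200  306   66   68 2585] [235. 340.] [75. 53.] 76.2
pics/crop10.png [  0 391   7  63 338] [  2. 424.] [62.  6.] 90.0
pics/crop11.png [346 204  46  29 935] [368. 216.] [28. 45.] 90.0
pics/crop11.png [ 272  277   89  126 4549] [317. 340.] [131.  82.] 83.0
pics/crop11.png [ 205  307   61   67 2502] [235. 341.] [74. 49.] 75.1
pics/crop11.png [  0 374   7  80 442] [  2. 414.] [79.  6.] 90.0
```

```bash
cat > fit.py <<'E'
from h import *
from scipy.optimize import minimize
o=arm.get_obs(); p=arm.camera('top'); g=p['pixels'].astype(float)
s=5; x0,y0=208,80; G=cv2.resize(g[y0:y0+80,x0:x0+80],None,fx=s,fy=s,interpolation=cv2.INTER_LINEAR); v=cv2.GaussianBlur(G.mean(2).astype('float32'),(0,0),2)
print('bar yaw tool',end=' ')
M=R.from_rotvec(o['ee_rot']).as_matrix(); print(np.arctan2(M[1,0],M[0,0])%np.pi)
def val(X):
    u=np.array([proj(p,q) for q in X]); a=((u-[x0,y0]+.5)*s-.5).astype('float32'); return cv2.remap(v,a[:,:1],a[:,1:],cv2.INTER_LINEAR)[:,0]
def score(yaw,cx,cy):
    d=np.array([np.cos(yaw),np.sin(yaw),0]); n=np.array([-d[1],d[0],0]); c=np.array([cx,cy,.234]); S=0
    for sg in (1,-1):
        for t in np.linspace(.030,.042,7):
            b=c+sg*t*d
            i=val([b-n*.003,b,b+n*.003]); w=val([b-n*.0095,b+n*.0095]); S+=w.mean()-i.mean()-2*i.std()
    return S
best=[]
for yaw in np.arange(1.5,2.1,.02):
    best.append((max((score(yaw,o['position'][0]+a,o['position'][1]+b),a,b) for a in (-.004,-.002,0,.002,.004) for b in (-.003,0,.003)),round(yaw,2)))
best.sort(reverse=True); print(best[:5])
E
python3 fit.py
```

```text
bar yaw tool 1.949247548323811
[((np.float32(839.2637), -0.004, -0.003), np.float64(1.92)), ((np.float32(805.3126), -0.004, -0.003), np.float64(1.94)), ((np.float32(797.58185), -0.004, -0.003), np.float64(1.9)), ((np.float32(705.74915), -0.004, -0.003), np.float64(1.96)), ((np.float32(675.16693), -0.004, -0.003), np.float64(1.88))]
```

apply_moves:
  steps:
    - [[0,0,0],[0,0,-0.03],-1]
    - [[0,0,0],[0,0,-0.06],-1]
    - [[0,0,0],[0,0,-0.06],-1]
    - [[0,0,0],[0,0,-0.06],-1]

```text
time_s: 23.02
position: [0.6457, 0.0904, 0.2103]
ee_rot: [-2.679, 1.641, -0.001]
wrist_force: [-0.1, 2.7, 3.2]
gripper_width: 0.0103
grasp_force: 89.1
```

```bash
python3 s.py; python3 fit.py
python3 - <<'E'
from h import *
for i in range(3): arm.camera('top'); print(arm.get_obs()['ft_torque'],arm.get_obs()['wrist_force'])
E
```

```text
[0.64568629 0.09037535 0.21034538] [-0.1064913   2.6904856   3.19509485] [ 1.37917045 -0.2932328  -0.27838361] 0.010305419433922783
bar yaw (mod pi) 2.042637948080154 z [ 5.83602446e-04 -2.77996132e-04 -9.99999791e-01] q6 0.026356077114435973
[ -1.599 -41.715  32.312   7.507  -0.878   0.41 ]
bar yaw tool 2.04256775546863
[((np.float32(726.0783), -0.004, -0.003), np.float64(2.02)), ((np.float32(698.4982), -0.004, -0.003), np.float64(2.04)), ((np.float32(685.66815), -0.004, -0.003), np.float64(2.0)), ((np.float32(608.74786), -0.004, -0.003), np.float64(2.06)), ((np.float32(578.33856), -0.004, -0.003), np.float64(1.98))]
[ 1.43176202 -0.38381854 -0.15589107] [1.32598847 3.35868762 2.65727692]
[ 1.44615951 -0.26671516 -0.31523736] [0.58766845 2.49738519 2.47991249]
[ 1.40080107 -0.30086823 -0.14181623] [0.92461768 3.12850376 3.24944785]
```

apply_moves:
  steps:
    - [[0,0,0],[0,0,0.05],-1]
    - [[0,0,0],[0,0,0.1],-1]
    - [[0,0,0],[0,0,0.14],-1]
    - [[0,0,0],[0,0,0.14],-1]

```text
time_s: 23.6
position: [0.6457, 0.0904, 0.2103]
ee_rot: [2.482, -1.925, 0.001]
wrist_force: [0.5, 3.8, 4.0]
gripper_width: 0.0101
grasp_force: 89.1
```

```bash
cat > tq.py <<'E'
from h import *
T=[];F=[]
for i in range(8): arm.camera('top'); o=arm.get_obs(); T.append(o['ft_torque']);F.append(o['wrist_force'])
M=R.from_rotvec(o['ee_rot']).as_matrix(); print('yaw',np.arctan2(M[1,0],M[0,0])%np.pi,np.mean(T,0),np.mean(F,0),o['time_s'])
E
python3 tq.py
```

```text
yaw 1.8250756251847202 [ 1.38355183 -0.36454719 -0.0807075 ] [0.65082258 2.98886733 4.17380331] 24.0
```

apply_moves:
  steps:
    - [[0,0,0],[0,0,0.05],-1]
    - [[0,0,0],[0,0,0.1],-1]
    - [[0,0,0],[0,0,0.1],-1]
    - [[0,0,0],[0,0,0.1],-1]

```text
time_s: 24.33
position: [0.6457, 0.0902, 0.2103]
ee_rot: [2.329, -2.109, 0.001]
wrist_force: [0.6, 2.2, 4.5]
gripper_width: 0.01
grasp_force: 89.2
```

```bash
python3 tq.py
```

```text
yaw 1.6678537958842512 [ 9.73909273e-01 -4.26415914e-01 -1.90968123e-04] [1.27846803 2.41245498 4.52658986] 24.7333
```

Backing off, the torque fell to zero instead of reversing. So the key is coupled to the stem with free play, and the stem was driven to its stop. Release and withdraw upwards.

apply_moves:
  steps:
    - [[0,0,0],[0,0,0],-0.4]
    - [[0,0,0],[0,0,0],-0.2]
    - [[0,0,0],[0,0,0],0]
    - [[0,0,0],[0,0,0],0]
    - [[0,0,-0.05],[0,0,0],0]

```text
time_s: 25.15
position: [0.6447, 0.0901, 0.2154]
ee_rot: [2.323, -2.109, -0.003]
wrist_force: [-0.3, -0.1, 0.4]
gripper_width: 0.0426
grasp_force: 0.0
```

apply_moves:
  steps:
    - [[0,0,-0.1],[0,0,0],0]
    - [[0,0,-0.25],[0,0,0],0]
    - [[0,0,-0.5],[0,0,0],0]
    - [[0,0,-0.7],[0,0,0],0]
    - [[0,0,-0.8],[0,0,0],0]

```text
time_s: 25.57
position: [0.6458, 0.0897, 0.3433]
ee_rot: [-2.322, 2.109, -0.007]
wrist_force: [-0.4, -0.4, 1.2]
gripper_width: 0.0426
grasp_force: 0.0
```

```bash
python3 - <<'E'
from h import *
o=arm.get_obs();print(o['position'],o['wrist_force'],o['gripper_width'])
for n in ('top','side'):
  p=arm.camera(n)
  for t in ('key_bar','bowl_mid','spout_end','cover_tab','jar_mid','saucer_mid','rib_mid','mug_mid','vase_mid'): print(n,t,[(np.round(d['centre'],3).tolist(),round(d['score'],2)) for d in arm.pinpoint(p,t)[:3]])
E
sed -i 's/in np.arange(1.5,2.1,.02)/in np.arange(1.3,2.1,.02)/' fit.py; python3 fit.py
```

```text
[0.64584972 0.0896671  0.34333961] [-0.38522052 -0.40731892  1.1682278 ] 0.04258407383653291
top key_bar [([0.643, 0.075, 0.22], 0.54), ([0.299, 0.213, 0.16], 0.53), ([0.421, -0.081, 0.01], 0.35)]
top bowl_mid [([0.646, -0.048, 0.024], 0.7)]
top spout_end [([0.648, -0.027, 0.053], 0.87)]
top cover_tab [([0.696, 0.136, 0.188], 0.68), ([0.42, -0.082, 0.012], 0.62)]
top jar_mid [([0.672, 0.255, 0.201], 0.74)]
top saucer_mid [([0.419, -0.08, 0.01], 0.89), ([0.697, 0.138, 0.19], 0.5)]
top rib_mid [([0.383, -0.22, 0.003], 0.94), ([0.42, -0.08, 0.006], 0.68)]
top mug_mid [([0.577, 0.414, 0.046], 0.64)]
top vase_mid []
side key_bar [([0.296, 0.214, 0.159], 0.84), ([0.315, 0.346, 0.161], 0.69)]
side bowl_mid []
side spout_end [([0.641, 0.071, 0.222], 0.44)]
side cover_tab []
side jar_mid [([0.68, 0.253, 0.205], 0.81)]
side saucer_mid [([0.419, -0.078, 0.009], 0.79)]
side rib_mid [([0.379, -0.218, -0.0], 0.95)]
side mug_mid [([0.573, 0.413, 0.047], 0.96)]
side vase_mid [([0.448, 0.426, 0.058], 0.7)]
bar yaw tool 1.667355320857176
[((np.float32(373.30396), -0.004, -0.003), np.float64(1.46)), ((np.float32(361.9971), -0.002, -0.003), np.float64(1.4)), ((np.float32(355.3221), -0.004, -0.003), np.float64(1.44)), ((np.float32(344.4079), -0.004, -0.003), np.float64(1.48)), ((np.float32(336.208), -0.002, -0.003), np.float64(1.42))]
```

apply_moves:
  steps:
    - [[0,0,-0.2],[0,0,0],0]
    - [[0.1,-0.1,-0.3],[0,0,0],0]
    - [[0.25,-0.25,-0.3],[0,0,0],0]
    - [[0.45,-0.45,-0.3],[0,0,0],0]
    - [[0.65,-0.65,-0.3],[0,0,0],0]

```text
time_s: 27.03
position: [0.7484, 0.0057, 0.3844]
ee_rot: [-2.326, 2.109, -0.003]
wrist_force: [1.8, 0.5, 1.1]
gripper_width: 0.0428
grasp_force: 0.0
```

```bash
python3 - <<'E'
from h import *
o=arm.get_obs();print(o['position'],o['time_s'])
for i in range(3):
 for n in ('top','side'):
  p=arm.camera(n)
  for t in ('key_bar','shaft_mouth'): print(n,t,[(np.round(d['centre'],3).tolist(),round(d['score'],2)) for d in arm.pinpoint(p,t) if d['centre'][0]>.55])
  if n=='top' and i==0: save(p,'topZ')
E
sed -i "s/^for yaw.*/for yaw in np.arange(1.2,2.1,.02):/; s/c=np.array(\[cx,cy,.234\])/c=np.array([cx,cy,.232])/; s/o\['position'\]\[0\]+a,o\['position'\]\[1\]+b/.643+a,.077+b/; s/for b in (-.003,0,.003)/for b in (-.006,-.003,0,.003,.006)/" fit.py; python3 fit.py
```

```text
[0.74842204 0.00573226 0.38440469] 27.0333
top key_bar [([0.647, -0.028, 0.054], 0.7), ([0.64, 0.078, 0.22], 0.65)]
top shaft_mouth [([0.644, 0.089, 0.175], 0.72)]
side key_bar [([0.64, 0.076, 0.223], 0.65)]
side shaft_mouth [([0.644, 0.087, 0.178], 0.64)]
top key_bar [([0.64, 0.073, 0.222], 0.64)]
top shaft_mouth [([0.644, 0.09, 0.174], 0.78)]
side key_bar [([0.64, 0.073, 0.221], 0.62)]
side shaft_mouth [([0.643, 0.09, 0.178], 0.68)]
top key_bar [([0.638, 0.076, 0.223], 0.84), ([0.648, -0.049, 0.02], 0.64)]
top shaft_mouth [([0.645, 0.09, 0.176], 0.84)]
side key_bar [([0.64, 0.069, 0.223], 0.63)]
side shaft_mouth [([0.646, 0.089, 0.177], 0.79)]
bar yaw tool 1.6674855414709129
[((np.float32(368.5508), -0.002, 0.006), np.float64(1.5)), ((np.float32(360.02536), -0.002, 0.003), np.float64(1.48)), ((np.float32(331.35056), -0.002, 0.006), np.float64(1.52)), ((np.float32(324.47214), -0.002, 0.003), np.float64(1.46)), ((np.float32(317.22165), -0.004, 0), np.float64(1.56))]
```

```bash
python3 -c "
from station import arm
print(arm.job_done())"
```

```text
the job is handed in; nothing more can be done
None
```

The job is handed in: bowl under the spout, cover swung off, and the key turned past the quarter and left on the stem with about a 5° lean; full opening was inferred from torque and the key's angle, not seen directly, and the other things re-checked had not moved.

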